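# Release the press guard and hold its sprung hatch below the balance point

## Robot

A 6-joint arm with a two-finger parallel gripper is mounted at the origin on the work surface. World frame = base frame: x ahead of the robot, y to its left, z up, the work surface at z = 0. Lengths are in mm, angles in rad, forces in N, time in s.
With the tool pointing down it reaches from about 350 to 975 mm from the base axis. Payload 7.1 kg.
Tool frame: the origin (TCP) lies midway between the tips of the shut fingers; the grasp point (between the pads) lies pinch_z behind it (pinch_z is the distance from the TCP to the grasp point, in mm); z points along the fingers, y is the line along which they close (so a half turn about z gives the same grasp; the last joint's range is limited). The gripper opens to 88 mm and grips with 3 to 60 N. Pads are 20 mm wide; open, the fingers measure 115 mm over their backs; the gripper's body (75 mm by 178 mm) begins 61 mm behind the grasp point.
Start: joints at [-1.201, 0.423, 1.63, -0, 1.089, -0.019], TCP at [236.94, -578.329, 222.675] pointing down, gripper open.
Joint ranges: [-3, 3], [-0.9, 2.11], [0.09, 2.58], [-1.31, 4.45], [0.11, 2.69], [-2.54, 2.54]. Speed limits (rad/s): [2.39, 2.39, 3.01, 3.14, 3.14, 3.14].

## Interface

Orientations are given as a rotation vector (axis times angle).
In Python, from workcell import get_obs, get_image, close_job, pinch_z gives the robot as it stands.
- The arm moves only by the tool jog_arm, never from a script. Its argument "commands" is a list of rows, each a list of 3 entries, a list of its own where there are three numbers: the gripper command: -1 is shut, 1 is fully open, values between are in proportion, then the shift along the tool's x, y, z as a fraction of full scale, then the turn, a rotation vector about the tool's x, y, z as a fraction of full scale. In form: [[gripper, [tx, ty, tz], [rx, ry, rz]], ...]. A call has 1 to 10 rows; each row shifts and turns the commanded pose from where the row before left it, along the tool's axes as they then stand; what a row does not reach is not made up. Full scale, the value 1, is 0.1 m for a shift and 45 degrees for a turn. A row lasts 1/10 s, in which the tool goes at most 50 mm and 8.59 degrees, less where a joint would pass 70% of its speed; a pose out of reach is approached as far as the arm can. A call with a number of a shift or a turn outside -1 to 1 is refused whole. A call with a gripper value outside its range is refused whole. The fingers move at their own pace and stop on an object; the grip force is fixed at half the most. Time passes only in rows, so rows that do not move let the fingers close. It gives the time, the measured TCP pose, the force, the opening and the grip force at its end, in the units of the state.
- get_obs(): the state, without advancing time (a new reading comes with each control period).
- get_image(name): name is "scene" or "top" or "wrist"; returns a dict with "image" (384x512x3 uint8, blue, green, red), "z_map" (384x512 float32, mm along the optical axis (not along the pixel's ray), 0 where there is no reading), "intrinsics" (3x3 intrinsics, pixels), "eye" and "orientation" of the camera in the world; the wrist camera has in their place "mount" (4x4, takes a point from camera to tool coordinates, whose origin is the TCP and whose axes are the flange's). Camera axes: x right, y down, z forward; pixel columns grow to the right and rows downward; lengths in mm; the calibration is good to about 2 mm. A picture is of the moment at which its call begins: read the wrist's pose just before it.
- close_job(): hands the job in; it is judged then, once.
The state is a dict: "t": time; "qpos": joint angles; "qvel": joint speeds; "joint_torque": joint torques, N m; "ee_pos": TCP position; "orientation": TCP orientation; "ft_force": force on the tool from outside, world axes, zero at the start; "moment": the same for the moment, N m; "width": finger opening in mm; "grasp_force": force on a finger pad.
Only numpy, scipy, OpenCV 4.12 (cv2) and the standard library are available. Lean on these libraries where they do the work, as an engineer would, in place of code of your own. Each camera call takes 0.05 s, during which the arm holds its last target. There are 200 camera calls.

## Task

On the control box, press the round key, then the square key, then the long key, one at a time and each fully down, to release the press guard. Then lift the sprung guard hatch by its bar to clearly past its balance point, which is 45 degrees open (go to about 52), without letting it fly open, ease it back down and keep holding it still by the bar about five degrees below the balance point, so that the fitter can adjust the springs: finish while holding it there. Leave the bushing, the oil bottle and the step block where they stand.

Things in the scene. Friction and masses are not known exactly. Their poses are not given: they have to be found in the camera images.
- guard_box: Tooling well of a bench press: fixed cream-white open-topped steel box, 200 mm deep (its x) by 220 mm wide (its y), 105 mm high. Origin under its centre, on the table. Its x axis points from the lift bar towards the hinge; at yaw 0 this is world +x and the bar faces the robot. It stands left or right of the robot's middle, turned up to 14 degrees.
- hatch_hinge (a point): Middle of the hatch's hinge line, 100 mm from the box's centre along its +x, 112 mm above the table; the line runs level along the box's y. Axes as guard_box. Hinge springs carry most of the hatch's weight: at the bar it weighs about 3 N when shut, under 1 N near balance, and near the stop pulls up with up to 5 N. Almost no friction.
- hatch (a joint): Opening angle of the guard hatch in rad: 0 shut (level), grows as the front edge rises, stop at 1.35. The hatch is a cream-white steel plate 202 x 220 x 8 mm with a dark panel, the lid of the box. Below its balance point, 0.785 rad (45 degrees), it sinks shut when let go; above it, it rises by itself to the stop.
- lift_bar (a point): Round steel bar on the hatch, 14 mm thick, 160 mm long, along its y, carried at both ends, level in front of the hatch's front edge. Origin: its middle, on its axis. At opening q it is 255 cos q mm in front of the hinge line and 255 sin q mm above it; shut, 46 mm clear of the hatch edge and box front. Fingers in front of and behind it can grip it from above; it turns between them.
- console: Control box: fixed orange box 120 (x) by 220 (y) by 70 mm high. Origin under its centre. On its top three black keys stand in a row along its y, 66 mm apart, in any order.
- key_round_top (a point): Centre of the top of the round key, 30 mm diameter, top 86 mm above the table when up. Keys move straight down.
- key_square_top (a point): Centre of the top of the square key, 28 x 28 mm, top 86 mm above the table when up.
- key_long_top (a point): Centre of the top of the long key, 60 (x of the console) x 20 mm, top 86 mm above the table when up.
- key_round (a joint): Travel of the round key in m: 0 up, 0.006 fully down; springs back. Starts to move at about 1.6 N, fully down at 4 N.
- key_square (a joint): Travel of the square key, as the round key.
- key_long (a joint): Travel of the long key, as the round key.
- bushing: Loose steel bushing, 56 mm outside, 50 mm high, in the middle, nearer the robot than the boxes. Bystander. Origin under its centre.
- oil_bottle: Loose white bottle with black cap, 60 mm diameter, 150 mm high, to the right. Bystander. Origin under its centre.
- step_block: Loose dark steel step block, 90 x 40 x 60 mm, to the left. Bystander. Origin under its centre.

How it is judged:
By the outcome, as a careful person would: the job done as asked, in the order asked, and still so for the second after the job is handed in, while the arm keeps its last pose, push and grip.
It also fails if it takes over 58 s, if anything falls off the work surface, if the arm or the gripper's body presses on something with over 40 N, if the wrist force passes 120 N, or if a joint passes its speed limit or range.

## Working session

There is one attempt and no reset: what is moved stays moved. The work goes in short steps, Python scripts to look and compute and a tool call to move; the robot and the scene stay as the last step left them, time stands still between calls to the robot, and variables do not carry over. Pictures are saved under pics/ and viewed, at most 10 in all, crops included, and the job is handed in when it is done.

Besides the shell and the picture viewer there is one more tool, called as name(argument=value, ...) on one line, values as JSON. jog_arm: Moves the arm, as the interface text tells. Its arguments: {"type":"object","properties":{"commands":{"type":"array","items":{"type":"array"}}},"required":["commands"]}

```bash
mkdir -p pics; ls; python3 - <<'E'
from workcell import get_obs,get_image,pinch_z
import cv2,numpy as np,pickle
print(pinch_z,get_obs())
d={}
for n in("scene","top"):
    d[n]=get_image(n);cv2.imwrite(f"pics/{n}0.png",d[n]["image"]);print(n,d[n]["intrinsics"],d[n]["eye"],d[n]["orientation"])
pickle.dump(d,open("d.pkl","wb"))
E
```

```text
pics
18.700000000000003 {'t': 0.0, 'qpos': array([-1.20102086e+00,  4.23849867e-01,  1.63069346e+00,  1.65021790e-05,
        1.08858583e+00, -1.89766324e-02]), 'qvel': array([ 3.52043210e-05,  1.06291828e-03,  2.85986245e-03, -1.67908443e-03,
        1.03905928e-04,  1.17510906e-03]), 'joint_torque': array([ 2.87808798e-03, -5.44623899e+01, -2.73668271e+01,  6.44733198e-02,
        2.26349506e-02, -1.13390950e-04]), 'ee_pos': array([ 236.7359913 , -577.82682511,  221.89470094]), 'orientation': array([-3.08094674e+00, -6.06507817e-01,  3.98367944e-04]), 'ft_force': array([-0.3154316 ,  0.60750579,  0.27572602]), 'moment': array([-0.00728885,  0.01880255, -0.00500365]), 'grasp_force': 0.0, 'width': 88.04458685503052}
scene [[391.76859253   0.         255.99069103]
 [  0.         391.76859253 195.27831126]
 [  0.           0.           1.        ]] [1149.58317323 -914.80294836 1041.97321025] [-2.21699905 -0.65189562  0.27852565]
top [[468.84368183   0.         247.55518546]
 [  0.         468.84368183 189.43035118]
 [  0.           0.           1.        ]] [ 426.74601504    5.52511372 1546.13630036] [-2.16103934  2.17903195 -0.12277194]
```

View pics/top0.png

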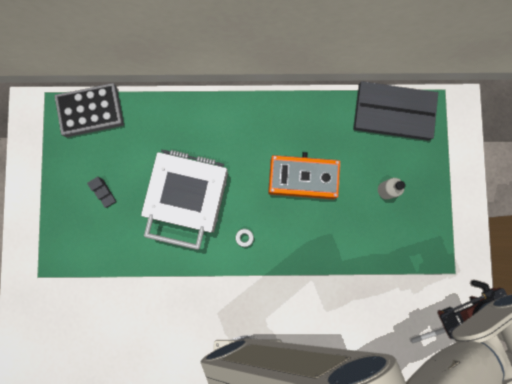

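View pics/scene0.png

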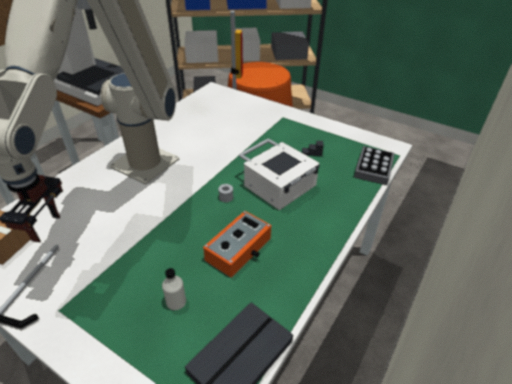

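The top view shows the console with the keys long (284,174), square (305,176) and round (326,177). The hatch is centred near (186,191), with its bar running from about (147,237) to (200,247). The bushing is at (244,238).

```bash
cat > h.py <<'E'
import numpy as np,cv2
from scipy.spatial.transform import Rotation as R
def ray(im,uv,z):
    K=im["intrinsics"];d=R.from_rotvec(im["orientation"]).apply(np.linalg.solve(K,[*uv,1.]))
    e=np.array(im["eye"]);return e+d*(z-e[2])/d[2]
def proj(im,p):
    c=R.from_rotvec(im["orientation"]).inv().apply(np.array(p)-im["eye"]);q=im["intrinsics"]@c;return q[:2]/q[2]
def pt(im,u,v):
    Z=im["z_map"][v,u];return np.array(im["eye"])+R.from_rotvec(im["orientation"]).apply(Z*np.linalg.solve(im["intrinsics"],[u,v,1.]))
E
python3 - <<'E'
import pickle;from h import *
d=pickle.load(open("d.pkl","rb"));im=d["top"];I=im["image"]
print("table z",pt(im,230,120))
hsv=cv2.cvtColor(I,cv2.COLOR_BGR2HSV)
def comps(m,x0,y0,x1,y1,amin):
    s=np.zeros(m.shape,np.uint8);s[y0:y1,x0:x1]=m[y0:y1,x0:x1]*255
    c,_=cv2.findContours(s,cv2.RETR_EXTERNAL,cv2.CHAIN_APPROX_NONE)
    return [x for x in c if cv2.contourArea(x)>=amin]
for c in comps(hsv[...,2]<60,272,160,340,195,20):
    M=cv2.moments(c);uv=(M["m10"]/M["m00"],M["m01"]/M["m00"])
    print("key",np.round(uv,1),cv2.contourArea(c),ray(im,uv,86).round(1),pt(im,int(uv[0]+.5),int(uv[1]+.5)).round(1))
S=d["scene"];hs=cv2.cvtColor(S["image"],cv2.COLOR_BGR2HSV)
s=np.zeros(I.shape[:2],np.uint8);s[210:275,200:275]=(hs[210:275,200:275,2]<60)*255
for c in cv2.findContours(s,0,1)[0]:
    if cv2.contourArea(c)>15:
        M=cv2.moments(c);uv=(M["m10"]/M["m00"],M["m01"]/M["m00"]);print("scene key",np.round(uv,1),ray(S,uv,86).round(1))
for c in comps((hsv[...,1]>150)&(hsv[...,0]<20),260,145,350,210,200):
    r=cv2.minAreaRect(c);P=[ray(im,p,70)[:2].round(1) for p in cv2.boxPoints(r)];print("console",P,np.mean(P,0))
for c in comps(hsv[...,2]<70,155,165,215,220,200):
    r=cv2.minAreaRect(c);P=np.array([ray(im,p,116)[:2] for p in cv2.boxPoints(r)]);print("panel",P.round(1),P.mean(0))
for c in comps((hsv[...,2]>185)&(hsv[...,1]<60),130,145,240,235,800):
    r=cv2.minAreaRect(c);P=np.array([ray(im,p,116)[:2] for p in cv2.boxPoints(r)]);print("hatch",P.round(1),P.mean(0))
# bar: non-green px in bands
nb=(hsv[...,1]<90)
for u in range(145,208,5):
    col=np.where(nb[225:256,u])[0]+225
    print(u,col, [ray(im,(u,v),112)[:2].round(0).tolist() for v in col[-1:]], [pt(im,u,v)[2].round() for v in col[-2:]])
cv2.imwrite("pics/c.png",np.hstack([cv2.resize(I[140:260,130:240],None,fx=3.6,fy=3.6,interpolation=2),cv2.resize(I[140:260,260:350],None,fx=3.6,fy=3.6,interpolation=2)]))
E
```

```text
table z [826.7272613   51.25651374   1.79882399]
key [325.9 176.9] 26.0 [ 619.9 -251.7   86. ] [ 619.6 -252.    86.8]
key [305.3 175.4] 22.5 [ 625.2 -187.    86. ] [ 626.4 -186.    87.3]
key [284.1 173.8] 22.5 [ 630.7 -120.6   86. ] [ 629.3 -119.6   92.5]
scene key [254.3 254.6] [ 725.2 -237.6   86. ]
scene key [224.9 244.9] [ 624.  -255.2   86. ]
scene key [237.6 233.1] [ 628.9 -190.1   86. ]
scene key [250.1 221.9] [ 635.2 -123.9   86. ]
console [array([570. , -69.8]), array([691.3, -80.6]), array([ 672.7, -301.4]), array([ 551.6, -288.8])] [ 621.4  -185.15]
hatch [[452.4 331.6]
 [699.7 276. ]
 [645.9  61.2]
 [400.3 120.5]] [549.58393018 197.32745631]
145 [227 228 229 230 231 232 233 234 235 236 237] [[437.0, 308.0]] [np.float64(115.0), np.float64(-1.0)]
150 [225 226 227 228 229 230 233 234 235 236 237 238] [[434.0, 293.0]] [np.float64(120.0), np.float64(108.0)]
155 [234 235 236 237 238 239 240] [[427.0, 277.0]] [np.float64(120.0), np.float64(-4.0)]
160 [235 236 237 238 239 240 241] [[424.0, 262.0]] [np.float64(116.0), np.float64(0.0)]
165 [237 238 239 240 241 242] [[421.0, 247.0]] [np.float64(119.0), np.float64(-1.0)]
170 [238 239 240 241 242 243] [[418.0, 232.0]] [np.float64(117.0), np.float64(3.0)]
175 [239 240 241 242 243 244] [[415.0, 217.0]] [np.float64(116.0), np.float64(-4.0)]
180 [225 240 241 242 243 244 245 246] [[409.0, 201.0]] [np.float64(116.0), np.float64(2.0)]
185 [225 226 227 241 242 243 244 245 246 247] [[405.0, 186.0]] [np.float64(115.0), np.float64(4.0)]
190 [225 226 227 228 242 243 244 245 246 247 248] [[402.0, 171.0]] [np.float64(116.0), np.float64(-4.0)]
195 [225 226 227 228 229 243 244 245 246 247 248 249] [[399.0, 156.0]] [np.float64(115.0), np.float64(3.0)]
200 [225 226 227 228 229 230 231 232 233 234 235 236 237 238 239 240 241 242
 243 244 245 246] [[408.0, 141.0]] [np.float64(2.0), np.float64(2.0)]
205 [225 226 227 228 229 230 231] [[453.0, 126.0]] [np.float64(119.0), np.float64(-2.0)]
```

View pics/c.png

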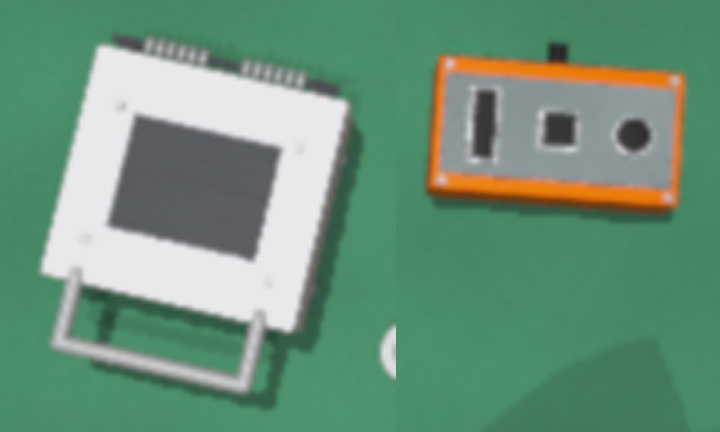

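The crop confirms the key order. The key points from the top ray, the depth and the second view agree within 4 mm, at 66 mm spacing. I take round as (621,-253), square as (626,-188) and long as (632,-122). The box yaw is about -13°. I start with the fingers shut and move towards the round key at travel height.

jog_arm(commands=[[-1,[0.2,-0.065,0],[0,0,0]],[-1,[0.38,-0.123,0],[0,0,0]],[-1,[0.38,-0.123,0],[0,0,0]],[-1,[0.38,-0.123,0],[0,0,0]],[-1,[0.38,-0.123,0],[0,0,0]],[-1,[0.38,-0.123,0],[0,0,0]],[-1,[0.38,-0.123,0],[0,0,0]],[-1,[0.38,-0.123,0],[0,0,0]],[-1,[0.38,-0.123,0],[0,0,0]],[-1,[0.38,-0.123,0],[0,0,0]]])

```text
t: 1.1
ee_pos: [528.4, -331.3, 222.3]
orientation: [-3.082, -0.607, 0.001]
ft_force: [0.4, -0.2, -0.4]
width: 11.6
grasp_force: 0.0
```

```bash
cat > g.py <<'E'
# tool-frame shift to world target(s), as fractions of 100 mm
import sys;from h import *;from workcell import get_obs
o=get_obs();Q=R.from_rotvec(o["orientation"])
print("t",round(o["t"],2),"tcp",o["ee_pos"].round(1),"F",o["ft_force"].round(2),"w",round(o["width"],1),"g",round(o["grasp_force"],1),"q",o["qpos"].round(2))
print("tool axes",Q.as_matrix().round(3).tolist())
a=list(map(float,sys.argv[1:]))
if a: print("shift",(Q.inv().apply(np.array(a)-o["ee_pos"])/100).round(3))
E
python3 g.py 621 -253 120
```

```text
t 1.1 tcp [ 528.4 -331.3  222.3] F [ 0.4  -0.18 -0.42] w 11.6 g 0.0 q [-0.58  0.42  1.63 -0.    1.09  0.6 ]
tool axes [[0.925, 0.379, -0.001], [0.379, -0.925, 0.0], [-0.0, -0.001, -1.0]]
shift [ 1.154 -0.373  1.023]
```

jog_arm(commands=[[-1,[0.35,-0.11,0],[0,0,0]],[-1,[0.35,-0.11,0],[0,0,0]],[-1,[0.3,-0.1,0.1],[0,0,0]],[-1,[0.154,-0.053,0.3],[0,0,0]],[-1,[0,0,0.4],[0,0,0]],[-1,[0,0,0.32],[0,0,0]],[-1,[0,0,0.1],[0,0,0]]])

```text
t: 1.8
ee_pos: [617.7, -253.0, 96.5]
orientation: [-3.078, -0.607, 0.009]
ft_force: [-0.1, -0.0, 0.3]
width: 0.2
grasp_force: 0.0
```

```bash
python3 g.py 621 -253 80; python3 - <<'E'
from workcell import get_image,get_obs
import cv2
from h import *
im=get_image("wrist");o=get_obs();cv2.imwrite("pics/w1.png",im["image"]);print(im["mount"],im["intrinsics"])
im2=get_image("scene");cv2.imwrite("pics/s1.png",np.hstack([cv2.resize(im2["image"][180:290,180:300],(400,366),interpolation=2),cv2.resize(im["image"],(400,366))]))
E
```

```text
t 1.8 tcp [ 617.7 -253.    96.5] F [-0.14 -0.05  0.27] w 0.2 g 0.0 q [-0.41  0.64  1.6  -0.    0.92  0.77]
tool axes [[0.925, 0.38, -0.006], [0.38, -0.925, 0.003], [-0.005, -0.005, -1.0]]
shift [0.031 0.013 0.164]
[[ 4.60557299e-04 -9.62385856e-01 -2.71685942e-01  7.38071339e+01]
 [ 9.99999883e-01  4.02265255e-04  2.70248995e-04 -1.27082666e+00]
 [-1.50793995e-04 -2.71686035e-01  9.62385929e-01 -1.61400091e+02]
 [ 0.00000000e+00  0.00000000e+00  0.00000000e+00  1.00000000e+00]] [[312.89025782   0.         255.83720384]
 [  0.         312.89025782 190.56840723]
 [  0.           0.           1.        ]]
```

View pics/s1.png

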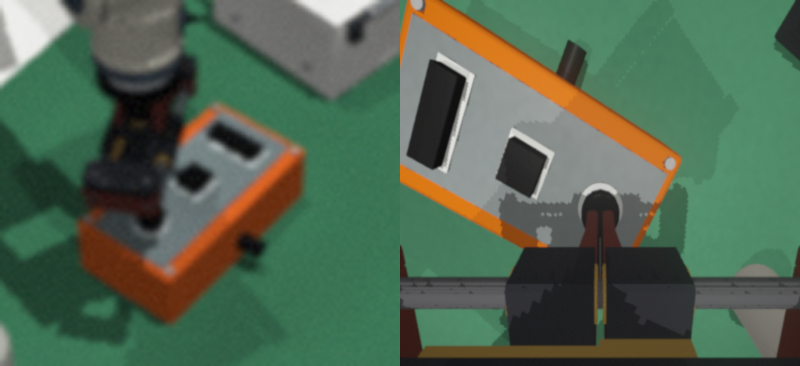

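The wrist view shows the shut fingertips centred on the round key at about (600,212) in the composite. I press now.

jog_arm(commands=[[-1,[0.03,0.01,0.08],[0,0,0]],[-1,[0,0,0.05],[0,0,0]],[-1,[0,0,0.03],[0,0,0]],[-1,[0,0,0.01],[0,0,0]],[-1,[0,0,0],[0,0,0]]])

```text
t: 2.4
ee_pos: [624.0, -254.6, 84.5]
orientation: [3.081, 0.607, 0.002]
ft_force: [0.3, -1.5, 2.1]
width: 0.8
grasp_force: 1.1
```

jog_arm(commands=[[-1,[-0.02,0,0.03],[0,0,0]],[-1,[0,0,0.02],[0,0,0]],[-1,[0,0,0],[0,0,0]]])

```text
t: 2.7
ee_pos: [622.2, -255.2, 80.3]
orientation: [3.081, 0.607, 0.003]
ft_force: [-0.4, 1.5, 10.1]
width: 0.5
grasp_force: 5.5
```

Fully down: 80.3 mm at 10 N. Next, up and over to the square key.

jog_arm(commands=[[-1,[0,0,-0.1],[0,0,0]],[-1,[0,0,-0.15],[0,0,0]],[-1,[0.14,-0.3,0],[0,0,0]],[-1,[0.15,-0.3,0],[0,0,0]],[-1,[0,0,0],[0,0,0]],[-1,[0,0,0.1],[0,0,0]],[-1,[0,0,0],[0,0,0]]])

```text
t: 3.4
ee_pos: [624.5, -188.8, 92.4]
orientation: [-3.082, -0.606, 0.003]
ft_force: [0.4, 0.8, -0.3]
width: 0.1
grasp_force: 0.0
```

```bash
python3 g.py 627 -188.5 80
```

```text
t 3.4 tcp [ 624.5 -188.8   92.4] F [ 0.43  0.8  -0.27] w 0.1 g 0.0 q [-0.31  0.62  1.64 -0.    0.88  0.87]
tool axes [[0.925, 0.379, -0.002], [0.379, -0.925, 0.0], [-0.002, -0.001, -1.0]]
shift [0.024 0.006 0.124]
```

jog_arm(commands=[[-1,[0.02,0,0.06],[0,0,0]],[-1,[0,0,0.04],[0,0,0]],[-1,[0,0,0.03],[0,0,0]],[-1,[0,0,0],[0,0,0]]])

```text
t: 3.8
ee_pos: [627.6, -188.6, 80.7]
orientation: [3.082, 0.606, 0.0]
ft_force: [-1.5, -2.4, 3.5]
width: 0.4
grasp_force: 1.8
```

jog_arm(commands=[[-1,[0,0,0.02],[0,0,0]],[-1,[0,0,0.01],[0,0,0]],[-1,[0,0,0],[0,0,0]]])

```text
t: 4.1
ee_pos: [627.8, -188.6, 80.1]
orientation: [3.081, 0.606, 0.001]
ft_force: [-6.3, -1.9, 19.6]
width: 0.6
grasp_force: 9.7
```

Square is down at 80.1 mm and 20 N. Now the long key.

jog_arm(commands=[[-1,[0,0,-0.12],[0,0,0]],[-1,[0,0,-0.14],[0,0,0]],[-1,[0.14,-0.3,0],[0,0,0]],[-1,[0.15,-0.3,0],[0,0,0]],[-1,[0,0,0],[0,0,0]],[-1,[0,0,0.1],[0,0,0]],[-1,[0,0,0],[0,0,0]]])

```text
t: 4.8
ee_pos: [630.5, -121.5, 92.2]
orientation: [-3.082, -0.606, 0.003]
ft_force: [0.1, -0.4, -1.0]
width: 0.5
grasp_force: 0.0
```

```bash
python3 g.py 632 -122 80
```

```text
t 4.8 tcp [ 630.5 -121.5   92.2] F [ 0.08 -0.4  -0.97] w 0.5 g 0.0 q [-0.21  0.61  1.66 -0.    0.87  0.97]
tool axes [[0.925, 0.379, -0.002], [0.379, -0.925, 0.0], [-0.002, -0.001, -1.0]]
shift [0.012 0.01  0.122]
```

jog_arm(commands=[[-1,[0.01,0.01,0.06],[0,0,0]],[-1,[0,0,0.04],[0,0,0]],[-1,[0,0,0.03],[0,0,0]],[-1,[0,0,0.02],[0,0,0]],[-1,[0,0,0],[0,0,0]]])

```text
t: 5.3
ee_pos: [633.1, -122.7, 80.2]
orientation: [3.082, 0.606, 0.001]
ft_force: [-3.6, -2.3, 13.1]
width: 0.3
grasp_force: 6.6
```

All three keys are pressed. I go up, then across to the bar.

jog_arm(commands=[[-1,[0,0,-0.2],[0,0,0]],[-1,[0,0,-0.4],[0,0,0]],[-1,[0,0,-0.4],[0,0,0]],[-1,[0,0,-0.4],[0,0,0]],[-1,[-0.08,-0.4,-0.1],[0,0,0]],[-1,[-0.1,-0.45,0],[0,0,0]],[-1,[-0.1,-0.45,0],[0,0,0]],[-1,[-0.1,-0.45,0],[0,0,0]],[-1,[-0.1,-0.45,0],[0,0,0]],[-1,[-0.1,-0.45,0],[0,0,0]]])

```text
t: 6.3
ee_pos: [477.3, 102.6, 228.6]
orientation: [-3.082, -0.606, 0.0]
ft_force: [0.9, 0.4, -0.1]
width: 0.8
grasp_force: 0.0
```

jog_arm(commands=[[-0.1,[-0.1,-0.45,0],[0,0,0]],[-0.1,[-0.1,-0.45,0],[0,0,0]],[-0.1,[0,-0.4,0],[0,0,0]],[-0.1,[0,0,0],[0,0,-0.17]],[-0.1,[0,0,0],[0,0,-0.18]],[-0.1,[0,0,0],[0,0,-0.18]],[-0.1,[0,0,0],[0,0,-0.18]],[-0.1,[0,0,0],[0,0,-0.18]],[-0.1,[0,0,0],[0,0,-0.18]],[-0.1,[0,0,0],[0,0,-0.15]]])

```text
t: 7.3
ee_pos: [410.7, 214.1, 228.5]
orientation: [-2.45, -1.966, 0.001]
ft_force: [0.2, 1.1, -0.3]
width: 39.6
grasp_force: 0.0
```

```bash
python3 g.py; python3 - <<'E'
from workcell import get_image,get_obs
import cv2,pickle
from h import *
d=pickle.load(open("d.pkl","rb"));im=d["top"]
c=np.array([[np.float64(u),v] for u,v in [(155,237),(160,238),(165,239.5),(170,240.5),(175,241.5),(180,243),(185,244),(190,245),(195,246)]])
P=np.array([ray(im,p,112)[:2] for p in c]);L=cv2.fitLine(P.astype(np.float32),2,0,.01,.01).ravel();print("bar line",L,np.degrees(np.arctan2(L[0],L[1])))
for n,q in(("ends",[(145.3,235),(198.3,247.2)]),("hatch",np.array([(97,44),(347,100),(297,332),(41,272)])/3.6+[130,140]),("panel",np.array([(134,114),(281,148),(255,260),(108,226)])/3.6+[130,140])):
    Q=np.array([ray(im,p,112 if n=="ends" else 116)[:2] for p in q]);print(n,Q.round(1).tolist(),Q.mean(0).round(1))
o=get_obs();w=get_image("wrist");w["o"]=o;pickle.dump(w,open("w.pkl","wb"));cv2.imwrite("pics/w2.png",w["image"])
E
```

```text
t 7.3 tcp [410.7 214.1 228.5] F [ 0.24  1.08 -0.25] w 39.6 g 0.0 q [0.45 0.18 1.97 0.   1.   0.67]
tool axes [[0.217, 0.976, -0.0], [0.976, -0.217, -0.0], [-0.0, -0.0, -1.0]]
bar line [2.2919814e-01 9.7337979e-01 4.2194736e+02 2.1677748e+02] 13.249867
ends [[442.7, 307.1], [404.5, 146.0]] [423.6 226.6]
hatch [[697.0, 274.0], [646.8, 59.7], [449.3, 102.6], [501.7, 319.0]] [573.7 188.8]
panel [[636.1, 241.7], [605.8, 116.2], [510.4, 138.1], [540.3, 262.9]] [573.1 189.7]
```

View pics/w2.png

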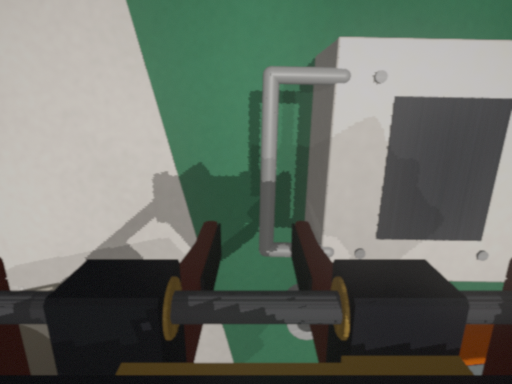

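The wrist view shows the bar clearly, running from about (272,75) to (266,250), with the hatch edge to its right. I check it against the top view.

```bash
python3 - <<'E'
import pickle;from h import *
w=pickle.load(open("w.pkl","rb"));o=w["o"];K=w["intrinsics"];M=w["mount"];Q=R.from_rotvec(o["orientation"])
def cast(u,v,z=112):
    d=Q.apply(M[:3,:3]@np.linalg.solve(K,[u,v,1.]));e=Q.apply(M[:3,3])+o["ee_pos"];return e+d*(z-e[2])/d[2]
def dep(u,v): return Q.apply(M[:3,:3]@(w["z_map"][v,u]*np.linalg.solve(K,[u,v,1.]))+M[:3,3])+o["ee_pos"]
g=cv2.cvtColor(w["image"],cv2.COLOR_BGR2HSV);P=[]
for v in range(95,195,10):
    c=np.where(g[v,240:300,1]<70)[0]+240
    c=c[(abs(c-270)<16)];u=c.mean();P.append(cast(u,v)[:2]);print(v,c.min(),c.max(),P[-1].round(1),dep(int(u),v).round(1))
x,y,x0,y0=cv2.fitLine(np.array(P,np.float32),2,0,.01,.01).ravel();print("bar yaw",np.degrees(np.arctan2(x,y)),x0,y0)
for e in((272,69),(267,256)):print("end",cast(*e).round(1))
E
```

```text
95 262 279 [439.3 290.7] [438.6 290.7 118.8]
105 262 278 [437.2 282.7] [437.  282.8 118.4]
115 262 278 [435.5 274.6] [435.3 274.9 119. ]
125 261 277 [432.9 266.5] [432.7 267.  119.2]
135 261 277 [431.2 258. ] [431.  258.7 118.4]
145 261 277 [429.4 249.4] [429.3 250.4 118.8]
155 260 276 [426.6 240.9] [426.6 241.8 117.2]
165 261 276 [425.2 231.9] [424.8 233.1 117.6]
175 260 276 [422.9 223. ] [422.9 224.4 118.2]
185 260 275 [420.5 213.9] [420.2 215.6 118.3]
bar yaw 13.641169 430.0658 253.15726
end [444.7 310.6 112. ]
end [405.1 143.5 112. ]
```

Both views agree: bar middle at (424,226.5), yaw -13.4°, and top at 118.5 mm against the expected 119. I descend with a 40 mm opening.

jog_arm(commands=[[-0.1,[0.15,0.1,0],[0,0,0.02]],[-0.1,[0,0,0.3],[0,0,0]],[-0.1,[0,0,0.35],[0,0,0]],[-0.1,[0,0,0.35],[0,0,0]],[-0.1,[0,0,0.2],[0,0,0]],[-0.1,[0,0,0.15],[0,0,0]],[-0.1,[0,0,0],[0,0,0]]])

```text
t: 8.05
ee_pos: [422.6, 225.8, 91.8]
orientation: [-2.472, -1.937, 0.007]
ft_force: [0.3, -0.3, 0.4]
width: 39.6
grasp_force: 0.0
```

```bash
python3 g.py 424 226.5 93.3
```

```text
t 8.05 tcp [422.6 225.8  91.8] F [ 0.29 -0.27  0.44] w 39.6 g 0.0 q [0.47 0.43 2.03 0.   0.69 0.71]
tool axes [[0.239, 0.971, -0.004], [0.971, -0.239, -0.002], [-0.003, -0.003, -1.0]]
shift [ 0.01   0.012 -0.015]
```

jog_arm(commands=[[-0.4,[0.01,0.01,-0.01],[0,0,0]],[-0.6,[0,0,0],[0,0,0]],[-1,[0,0,0],[0,0,0]],[-1,[0,0,0],[0,0,0]],[-1,[0,0,0],[0,0,0]],[-1,[0,0,0],[0,0,0]]])

```text
t: 8.65
ee_pos: [425.1, 227.8, 95.3]
orientation: [-2.471, -1.94, -0.001]
ft_force: [-4.8, 2.6, 6.4]
width: 13.2
grasp_force: 30.0
```

```bash
python3 g.py
```

```text
t 8.65 tcp [425.1 227.8  95.3] F [-4.78  2.61  6.41] w 13.2 g 30.0 q [0.47 0.42 2.02 0.   0.7  0.71]
tool axes [[0.238, 0.971, 0.0], [0.971, -0.238, 0.001], [0.001, 0.0, -1.0]]
```

The bar is gripped (13.2 mm, 30 N). I lift along the 255 mm arc, going to about 20° first.

jog_arm(commands=[[-1,[0,0.002,-0.089],[0,0,0]],[-1,[0,0.005,-0.089],[0,0,0]],[-1,[0,0.008,-0.089],[0,0,0]],[-1,[0,0.011,-0.088],[0,0,0]],[-1,[0,0.014,-0.088],[0,0,0]],[-1,[0,0.017,-0.087],[0,0,0]],[-1,[0,0.02,-0.087],[0,0,0]],[-1,[0,0.023,-0.086],[0,0,0]],[-1,[0,0.026,-0.085],[0,0,0]],[-1,[0,0.029,-0.084],[0,0,0]]])

```text
t: 9.65
ee_pos: [439.0, 224.3, 182.3]
orientation: [-2.47, -1.938, 0.002]
ft_force: [-4.8, 7.4, -1.5]
width: 13.4
grasp_force: 30.0
```

```bash
cat > a.py <<'E'
import sys;from h import *;from workcell import get_obs
# hatch angle from TCP; reference: TCP at the shut bar
o=get_obs();x=np.array([.973,-.232,0]);r=o["ee_pos"]-[425.1,227.8,95.3]
X=r@x;Z=r[2];print("t",round(o["t"],2),"X",X.round(1),"Z",Z.round(1),"q",np.degrees(np.arctan2(Z,255-X)).round(2),"r",np.hypot(Z,255-X).round(1),"side",(r@[.232,.973,0]).round(1),"F",o["ft_force"].round(1),"Fx",(o["ft_force"]@x).round(1),"w",o["width"].round(1),o["grasp_force"].round(1))
E
python3 a.py
```

```text
Traceback (most recent call last):
  File "a.py", line 4, in <module>
    X=r@x;Z=r[2];print("t",round(o["t"],2),"X",X.round(1),"Z",Z.round(1),"q",np.degrees(np.arctan2(Z,255-X)).round(2),"r",np.hypot(Z,255-X).round(1),"side",(r@[.232,.973,0]).round(1),"F",o["ft_force"].round(1),"Fx",(o["ft_force"]@x).round(1),"w",o["width"].round(1),o["grasp_force"].round(1))
                                                                                                                                                                                                                                                      ^^^^^^^^^^^^^^^^
AttributeError: 'float' object has no attribute 'round'
```

jog_arm(commands=[[-1,[0,0.032,-0.083],[0,0,0]],[-1,[0,0.034,-0.082],[0,0,0]],[-1,[0,0.038,-0.081],[0,0,0]],[-1,[0,0.04,-0.079],[0,0,0]],[-1,[0,0.044,-0.078],[0,0,0]],[-1,[0,0.045,-0.076],[0,0,0]],[-1,[0,0.049,-0.075],[0,0,0]],[-1,[0,0.051,-0.073],[0,0,0]],[-1,[0,0.054,-0.071],[0,0,0]],[-1,[0,0.056,-0.069],[0,0,0]]])

```text
t: 10.65
ee_pos: [479.6, 214.5, 259.5]
orientation: [-2.466, -1.935, 0.007]
ft_force: [-16.7, 8.9, 12.2]
width: 13.2
grasp_force: 30.0
```

```bash
sed -i 's/o\["width"\].round(1),o\["grasp_force"\].round(1)/o["width"],o["grasp_force"]/' a.py; python3 a.py; python3 - <<'E'
from workcell import get_image
import cv2,numpy as np
a=get_image("scene")["image"][80:240,170:370];b=get_image("wrist")["image"]
cv2.imwrite("pics/l1.png",np.hstack([cv2.resize(a,(400,320),interpolation=2),cv2.resize(b,(400,320))]))
E
```

```text
t 10.65 X 56.1 Z 164.2 q 39.55 r 257.9 side -0.3 F [-16.7   8.9  12.2] Fx -18.3 w 13.160854049676024 29.99479651451111
```

View pics/l1.png

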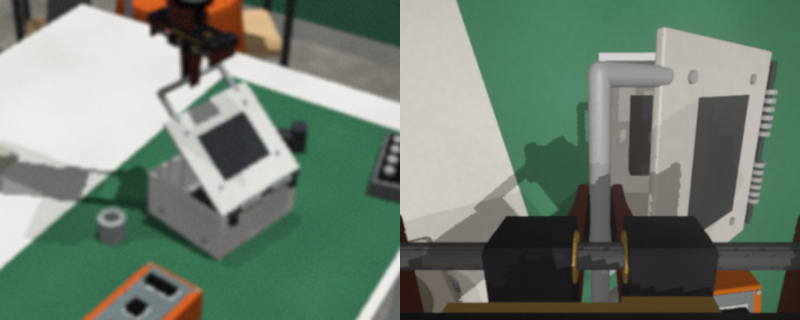

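The hatch follows at about 39°, with the bar held in the fingers. A radial load of about 22 N has built up, so I ease outward and then check the angle from depth.

jog_arm(commands=[[-1,[0,-0.015,-0.012],[0,0,0]],[-1,[0,0,0],[0,0,0]]])

```text
t: 10.95
ee_pos: [480.4, 214.4, 260.6]
orientation: [-2.469, -1.938, 0.001]
ft_force: [-6.2, 6.3, 3.5]
width: 13.0
grasp_force: 30.0
```

```bash
cat > p.py <<'E'
from workcell import get_image,get_obs
from h import *
# hatch angle: plane through the depth points well inside the hatch plate
x=np.array([.973,-.232,0]);y=np.array([.232,.973,0]);H=np.array([573.5,189.2,0])+100*x+[0,0,112]
for n in("top","wrist","scene"):
    o=get_obs();w=get_image(n);v,u=np.mgrid[0:384,0:512];Z=w["z_map"]
    P=np.stack([u,v,np.ones_like(u)],-1)@np.linalg.inv(w["intrinsics"]).T*Z[...,None]
    if n=="wrist":
        M=w["mount"];P=P@M[:3,:3].T+M[:3,3];P=P@R.from_rotvec(o["orientation"]).as_matrix().T+o["ee_pos"]
    else: P=P@R.from_rotvec(w["orientation"]).as_matrix().T+w["eye"]
    P=P[Z>0]-H;a=-(P@x);b=P@y;c=P[:,2];q=np.arctan2(c,a);r=np.hypot(a,c)
    m=(r>50)&(r<185)&(abs(b)<100)&(q>.35)&(q<1.2)
    for _ in range(6):
        A=np.c_[a[m],b[m],np.ones(m.sum())];k=np.linalg.lstsq(A,c[m],rcond=None)[0]
        e=abs(np.c_[a,b,np.ones(len(a))]@k-c);m=(r>50)&(r<185)&(abs(b)<100)&(q>.35)&(q<1.2)&(e<8)
    print(n,m.sum(),"q",np.degrees(np.arctan(k[0])).round(2),"tilt y",k[1].round(3),"rms",e[m].std().round(2),"off",k[2].round(1))
E
python3 a.py;python3 p.py
```

```text
t 10.95 X 56.9 Z 165.3 q 39.84 r 258.0 side -0.2 F [-6.2  6.3  3.5] Fx -7.4 w 12.95858177418704 29.997523427009583
top 1818 q 38.54 tilt y 0.001 rms 1.58 off 8.1
wrist 18374 q 38.6 tilt y -0.003 rms 0.57 off 6.8
scene 1445 q 38.36 tilt y 0.005 rms 1.82 off 7.9
```

Three cameras agree on 38.5°. I correct the TCP angle model to match and continue slowly past balance.

jog_arm(commands=[[-1,[0,0.028,-0.04],[0,0,0]],[-1,[0,0.031,-0.038],[0,0,0]],[-1,[0,0.032,-0.037],[0,0,0]],[-1,[0,0.033,-0.036],[0,0,0]],[-1,[0,0.034,-0.036],[0,0,0]],[-1,[0,0.034,-0.035],[0,0,0]],[-1,[0,0.035,-0.034],[0,0,0]],[-1,[0,0.036,-0.034],[0,0,0]],[-1,[0,0.036,-0.033],[0,0,0]],[-1,[0,0.037,-0.032],[0,0,0]]])

```text
t: 12.1
ee_pos: [513.6, 206.0, 296.4]
orientation: [-2.47, -1.939, 0.001]
ft_force: [-4.0, 3.6, 5.0]
width: 12.9
grasp_force: 30.0
```

```bash
sed -i 's/\[425.1,227.8,95.3\]/[426.1,227.6,101.8]/' a.py; python3 a.py
```

```text
t 12.1 X 90.1 Z 194.6 q 49.73 r 255.1 side -0.7 F [-4.   3.6  5. ] Fx -4.7 w 12.933535618645852 30.00801980495453
```

jog_arm(commands=[[-1,[0,0.037,-0.032],[0,0,0]],[-1,[0,0.034,-0.028],[0,0,0]],[-1,[0,0.02,-0.016],[0,0,0]],[-1,[0,0,0],[0,0,0]]])

```text
t: 12.5
ee_pos: [523.5, 203.6, 304.1]
orientation: [-2.471, -1.94, -0.002]
ft_force: [-4.5, 3.5, 6.7]
width: 13.3
grasp_force: 30.0
```

```bash
python3 a.py;python3 p.py
```

```text
t 12.5 X 100.3 Z 202.3 q 52.6 r 254.7 side -0.7 F [-4.5  3.5  6.7] Fx -5.2 w 13.264537490312351 30.00777304172516
top 926 q 52.63 tilt y 0.011 rms 1.59 off 10.7
wrist 10935 q 52.44 tilt y -0.004 rms 0.69 off 9.3
scene 1399 q 52.0 tilt y 0.006 rms 1.99 off 11.5
```

All the readings give about 52.4°. Now I ease it down to 40°.

jog_arm(commands=[[-1,[0,-0.036,0.029],[0,0,0]],[-1,[0,-0.036,0.029],[0,0,0]],[-1,[0,-0.035,0.03],[0,0,0]],[-1,[0,-0.035,0.031],[0,0,0]],[-1,[0,-0.034,0.031],[0,0,0]],[-1,[0,-0.034,0.032],[0,0,0]],[-1,[0,-0.033,0.032],[0,0,0]],[-1,[0,-0.033,0.033],[0,0,0]],[-1,[0,-0.032,0.034],[0,0,0]],[-1,[0,-0.031,0.034],[0,0,0]]])

```text
t: 13.65
ee_pos: [490.2, 211.7, 272.2]
orientation: [2.471, 1.94, 0.001]
ft_force: [-5.1, 3.1, 6.2]
width: 13.1
grasp_force: 30.0
```

```bash
python3 a.py
```

```text
t 13.65 X 66.1 Z 170.4 q 42.05 r 254.4 side -0.6 F [-5.1  3.1  6.2] Fx -5.7 w 13.140943840638855 30.00179171562195
```

jog_arm(commands=[[-1,[0,-0.031,0.034],[0,0,0]],[-1,[0,-0.022,0.025],[0,0,0]],[-1,[0,-0.005,0.006],[0,0,0]],[-1,[0,0,0],[0,0,0]],[-1,[0,0,0],[0,0,0]],[-1,[0,0,0],[0,0,0]],[-1,[0,0,0],[0,0,0]]])

```text
t: 14.35
ee_pos: [484.6, 213.0, 265.4]
orientation: [-2.471, -1.94, -0.0]
ft_force: [-4.6, 2.7, 4.4]
width: 13.1
grasp_force: 30.0
```

```bash
python3 a.py; python3 p.py; python3 - <<'E'
from workcell import get_image
import cv2,numpy as np
a=get_image("top")["image"];b=get_image("wrist")["image"]
cv2.imwrite("pics/f.png",np.hstack([cv2.resize(a,(400,300)),cv2.resize(b,(400,300))]))
E
```

```text
t 14.35 X 60.3 Z 163.6 q 40.03 r 254.3 side -0.6 F [-4.6  2.7  4.4] Fx -5.1 w 13.11304444871838 30.001362562179565
top 1729 q 40.03 tilt y 0.004 rms 1.55 off 8.5
wrist 17337 q 40.16 tilt y -0.003 rms 0.58 off 7.1
scene 1448 q 39.8 tilt y 0.004 rms 1.85 off 8.5
```

View pics/f.png

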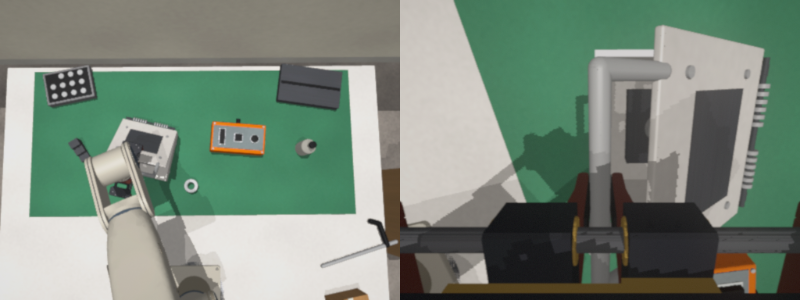

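The hatch is held at 40° with the bar between the fingers. The bushing, bottle and step block stand where they were, so I hand the job in.

```bash
python3 -c "
from workcell import close_job
print(close_job())"
```

```text
the job is handed in; nothing more can be done
None
```

The job is handed in: round, square and long keys pressed fully down in that order, hatch lifted to about 52° and eased back, and now held still by its bar at about 40°, with the bushing, bottle and step block untouched.

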